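# Lay a device housing in a sprung soldering cradle

## Robot

A 6-joint arm with a two-finger parallel gripper is mounted at the origin on the work surface. World frame = base frame: x ahead of the robot, y to its left, z up, the work surface at z = 0. Lengths are in m, angles in rad, forces in N, time in s.
With the tool pointing down it reaches from about 0.35 to 0.975 m from the base axis. Payload 17.4 kg.
Tool frame: the origin (TCP) lies between the finger pads; the fingertips stand 19 mm ahead of it and the grasp point (between the pads) is the TCP (finger_overhang is the distance from the TCP to the fingertips, in m); x points along the fingers, y is the direction in which the jaws open and shut, and the axes are right-handed (so a half turn about x gives the same grasp; the last joint's range is limited). The gripper opens to 85 mm and grips with 20 to 120 N. Pads are 22 mm wide; open, the fingers measure 114 mm over their backs; the gripper's body (76 mm by 85 mm) begins 54 mm behind the grasp point. The pads swing forward as they close: fully open they stand 13 mm farther back than shut.
Start: joints at [1.274, 0.116, 1.442, -0, 1.584, -0.038], TCP at [0.173, 0.653, 0.25] pointing down, gripper open.
Joint ranges: [-2.83, 2.83], [-0.83, 2.19], [0.07, 2.5], [-1.14, 4.28], [0.01, 3], [-2.97, 2.97]. Speed limits (rad/s): [1.89, 1.89, 2.22, 3.14, 3.14, 3.14].

## Interface

Orientations are given as [roll, pitch, yaw] about the fixed x, y, z axes, in that order (R = Rz(yaw) Ry(pitch) Rx(roll)).
In Python, from rig import sense, read_camera, finish_job, finger_overhang gives the robot as it stands.
- The arm moves only by the tool servo_tool, never from a script. Its argument "moves" is a list of rows, each a list of 6 numbers: the shift along the world's x, y, z in mm, then the turn, a rotation vector about the world's x, y, z in degrees. A call has 1 to 12 rows; each row shifts and turns the commanded pose from where the row before left it; what a row does not reach is not made up. A row lasts 1/12 s, in which the tool goes at most 41.7 mm and 7.16 degrees, less where a joint would pass 70% of its speed; a pose out of reach is approached as far as the arm can. A call with a gripper value outside its range is refused whole. "fingers" is the finger opening in mm, from 0 to 85.4, set as the call begins (left out, the last holds). The fingers move at their own pace and stop on an object; "grip_force" is the grip in N (left out, the last holds). Time passes only in rows, so rows that do not move let the fingers close. It gives the time, the measured TCP pose, the force and the opening at its end, in the units of the state.
- sense(): the state, without advancing time (a new reading comes with each control period).
- read_camera(name): name is "scene" or "side" or "wrist"; returns a dict with "pixels" (480x640x3 uint8, red, green, blue), "fx", "fy", "cx", "cy" (pixels), "cam_to_world" (4x4, takes a point from camera to world coordinates); the wrist camera has in their place "mount" (4x4, takes a point from camera to tool coordinates, whose origin is the TCP and whose axes are the tool frame's). Camera axes: x right, y down, z forward; pixel columns grow to the right and rows downward; lengths in m; the calibration is good to about 2 mm. A picture is of the moment at which its call begins: read the wrist's pose just before it. There is no depth.
- finish_job(): hands the job in, once; it reports no verdict.
The state is a dict: "time": time; "qpos": joint angles; "joint_vel": joint speeds; "tau": joint torques, N m; "position": TCP position; "eef_rot": TCP orientation; "ft_force": force on the tool from outside, world axes, zero at the start; "torque": the same for the moment, N m; "finger_gap": finger opening in m.
Only numpy, scipy, OpenCV 4.12 (cv2) and the standard library are available. Lean on these libraries where they do the work, as an engineer would, in place of code of your own. Each camera call takes 0.05 s, during which the arm holds its last target.

## Task

Take the upright blue tubular housing and lay it on its side in the sprung holding cradle, ready for soldering: its wide collar pressing against the sprung pad, its narrow spigot end down behind the fixed end stop, and the tube resting fully in both V-blocks. Ease it in without forcing or dropping it, let go, and leave the other things on the bench where they are.

Things in the scene. Friction and masses are not known exactly. Their poses are not given: they have to be found in the camera images.
- housing_center (a point): Centre of the loose blue plastic housing, a round tube 140 mm long, 160 to 290 g, standing upright on its collar. From the foot: collar 50 mm diameter, 12 mm thick; tube 42 mm diameter up to 125 mm; spigot 34 mm diameter, 15 mm long. z runs along the tube from collar to spigot; this point is 70 mm from each end, on the axis.
- housing_foot (a point): Centre of the housing's foot face (collar end), 70 mm below housing_center along the tube; on the bench at the start, against the pad at the end.
- cradle_seat (a point): Where the housing's centre must finally be: 60 mm above the bench, on the axis of the cradle, which is screwed to the bench (aluminium base 90 x 225 mm, 12 mm thick). y is level, from the sprung pad (-y end) to the fixed end stop (+y end); z is up. A seated housing lies along y, spigot towards +y.
- v_block (a point): Bottom of the V (sharp corner of the flanks, 30 mm below the axis) of the V-block nearer the end stop, 42 mm to +y of the seat; its twin is 28 mm to -y of the seat. Black, 90-degree V, 12 mm thick along y, 65 mm wide, tops about 4 mm below the axis; they carry the 42 mm tube. Between them the space beside and below the tube is free down to the base.
- stop_edge (a point): Middle of the top edge of the end stop's inner face: 70 mm to +y of the seat, 2 mm below the axis. The stop is a fixed steel plate 50 mm wide and 10 mm thick, standing on the base.
- pad_face (a point): Middle of the face of the sprung rubber pad, 11 mm below the axis, at 0 travel 62 mm to -y of the seat: the free gap between pad and stop is 132 mm, 8 mm less than the housing's length. The pad is 38 mm wide and 34 mm high, its top 6 mm above the axis, 10 mm thick; the bracket behind it is no higher than 2 mm above the axis.
- pad (a joint): Travel of the sprung pad in m: 0 = fully out, growing as it is pushed back towards -y, hard limit at 0.015. The spring pushes with 2 N at 0 and 0.5 N more for each mm: 6 N at 0.008, where a seated housing holds it. It is damped (about 1.5 N more for each 10 mm/s), so push slowly.
- adapter: Bystander: loose white power adapter, a box 52 x 110 x 32 mm lying on the bench; origin at the centre of its underside.
- reel_stand: Bystander: loose black reel stand with a metal-wound reel, 80 x 78 mm, 79 mm high; origin at the centre of its underside.
- parts_bin: Bystander: loose open yellow bin 100 x 140 x 60 mm; origin at the centre of its underside.
There are look-alikes about, which are no part of the job. What is meant by the part that bears housing_center is not brown or green, and is the larger of those in its own colour.

How it is judged:
At the end, for the whole second after the job is handed in: The housing lies released and at rest in the cradle, spigot to the end stop and collar to the pad: its centre within 3 mm of the seat point across and in height and 2.5 mm along, its axis within 0.05 rad of the cradle's, the pad held 5.5 to 10.5 mm back and pressing on it with more than 2 N (x of housing_center in the frame of cradle_seat between -0.003 and 0.003 m and y of housing_center in the frame of cradle_seat between -0.0025 and 0.0025 m and z of housing_center in the frame of cradle_seat between -0.003 and 0.003 m and angle between the z axis of housing_center and the y axis of cradle_seat, either way round below 0.05 rad and y of housing_foot in the frame of cradle_seat below -0.06 m and value of joint pad between 0.0055 and 0.0105 m and contact force between housing and pad above 2 N and contact force between housing and the fingers below 0.1 N and linear speed of housing below 0.01 m/s); the robot touches nothing.
It fails at once if the housing is forced or dropped into the cradle (over 60 N between them) (contact force between housing and cradle above 60 N).
It fails at once if a bystander (adapter, reel stand or bin) is shifted by more than 20 mm (distance of any of adapter, reel_stand, parts_bin from where it was at the start of the episode above 0.02 m).
It also fails if it takes over 50 s, if anything falls off the work surface, if the arm or the gripper's body presses on something with over 40 N, if the wrist force passes 120 N, or if a joint passes its speed limit or range.

## Working session

There is one attempt and no reset: what is moved stays moved. The work goes in short steps, Python scripts to look and compute and a tool call to move; the robot and the scene stay as the last step left them, time stands still between calls to the robot, and variables do not carry over. Pictures are saved under pics/ and viewed, and the job is handed in when it is done.

Besides the shell and the picture viewer there is one more tool, called after "Call:" by a JSON object that holds its "method" and its "body". servo_tool: Moves the arm, as the interface text tells. Its arguments: {"type":"object","properties":{"moves":{"type":"array"},"fingers":{"type":"number"},"grip_force":{"type":"number"}},"required":["moves"]}

```bash
mkdir -p pics; ls
python3 - <<'E'
from rig import sense, read_camera, finger_overhang
import cv2, numpy as np
np.set_printoptions(precision=4,suppress=True)
s=sense();print(s['time'],s['position'],s['eef_rot'],s['finger_gap'],finger_overhang)
for n in ["scene","side","wrist"]:
    c=read_camera(n);cv2.imwrite(f"pics/{n}0.png",c["pixels"][:,:,::-1]);print(n,c["fx"],c["cx"],c["cy"]);print(c.get("cam_to_world",c.get("mount")))
E
```

```text
pics
0.0 [0.1727 0.6524 0.2496] [-1.6151  1.5697 -1.8739] 0.08549613284947012 0.019
scene 556.3261076321961 326.51978429215865 236.52346266393616
[[-0.7367  0.473  -0.4832  1.1785]
 [ 0.6761  0.5269 -0.515   0.5979]
 [ 0.011  -0.7061 -0.708   0.8679]
 [ 0.      0.      0.      1.    ]]
side 592.8989583173482 318.8721167692355 241.0616717201263
[[-0.9914 -0.1125  0.0673  0.5264]
 [-0.1305  0.8004 -0.5851  0.5725]
 [ 0.0119 -0.5889 -0.8082  0.836 ]
 [ 0.      0.      0.      1.    ]]
wrist 368.63181010315395 318.5379894262993 235.74050141919676
[[-0.0001 -0.3008  0.9537 -0.1243]
 [ 1.     -0.      0.0001 -0.0005]
 [ 0.      0.9537  0.3008 -0.0755]
 [ 0.      0.      0.      1.    ]]
```

View pics/scene0.png

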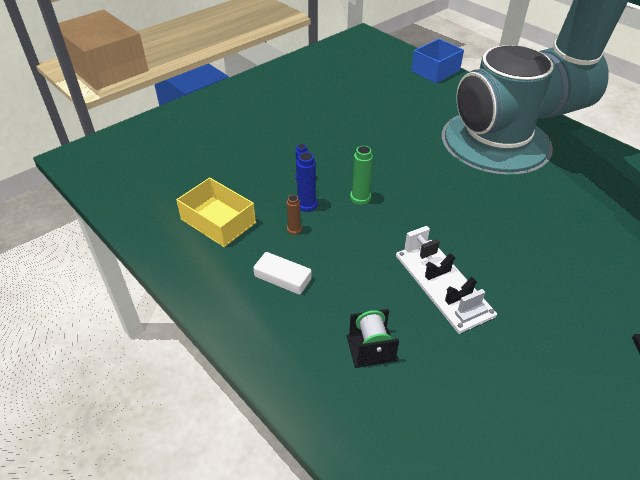

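View pics/side0.png

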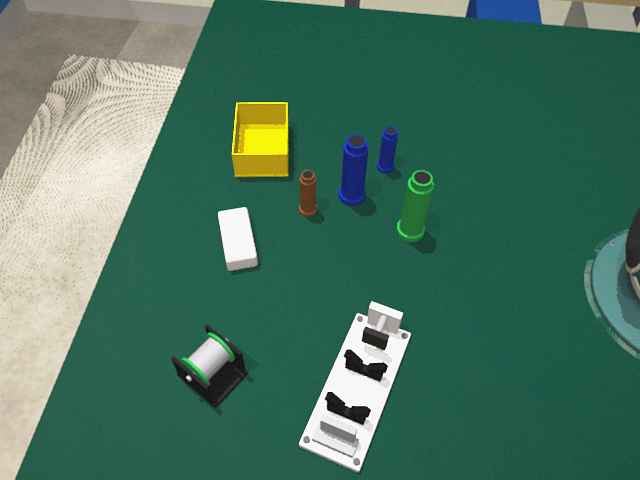

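View pics/wrist0.png

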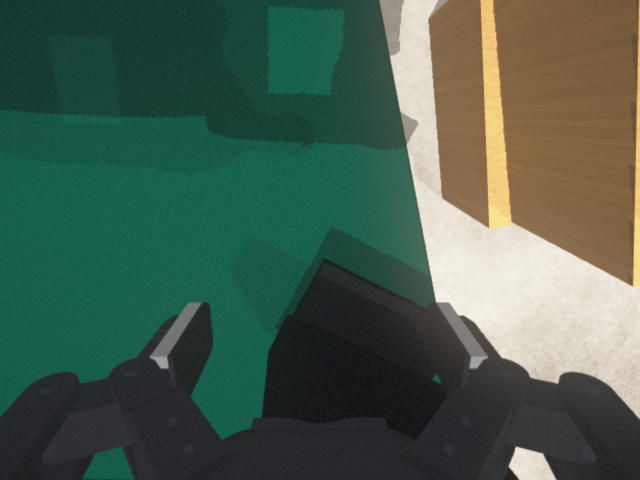

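Candidates: large blue tube at side (353,170) / scene (307,181); small blue tube at side (388,150) / scene (301,155); green at side (415,207); brown at side (308,192). The blue bins in the background of the scene view are not tubes. By the description I choose the large blue one. Next I measure it, check it in a crop, and measure the cradle.

```bash
cat > h.py <<'E'
import numpy as np, cv2
from rig import sense, read_camera
np.set_printoptions(precision=4,suppress=True)
def ray(c,u,v):
    M=c["cam_to_world"] if "cam_to_world" in c else c["M"]
    M=np.array(M); d=M[:3,:3]@np.array([(u-c["cx"])/c["fx"],(v-c["cy"])/c["fy"],1]); return M[:3,3],d
def onz(c,u,v,z):
    o,d=ray(c,u,v); return o+d*(z-o[2])/d[2]
def proj(c,P):
    M=np.array(c["cam_to_world"] if "cam_to_world" in c else c["M"]); p=M[:3,:3].T@(np.array(P)-M[:3,3])
    return np.array([c["fx"]*p[0]/p[2]+c["cx"],c["fy"]*p[1]/p[2]+c["cy"]])
def cross(c1,uv1,c2,uv2):
    o1,d1=ray(c1,*uv1);o2,d2=ray(c2,*uv2);d1=d1/np.linalg.norm(d1);d2=d2/np.linalg.norm(d2)
    t=np.linalg.lstsq(np.c_[d1,-d2],o2-o1,rcond=None)[0];a=o1+d1*t[0];b=o2+d2*t[1];return (a+b)/2,np.linalg.norm(a-b)
E
python3 - <<'E'
from h import *
cs={n:read_camera(n) for n in("scene","side")}
out=[]
for n,(u,v) in {"scene":(307,181),"side":(353,170)}.items():
    p=cs[n]["pixels"]; hsv=cv2.cvtColor(p,cv2.COLOR_RGB2HSV)
    m=cv2.inRange(hsv,(110,120,40),(130,255,255))
    k,l,st,ce=cv2.connectedComponentsWithStats(m)
    for i in range(1,k):
        if st[i,4]>100: print(n,st[i],ce[i])
    # dark top
    r=p[v-60:v+60,u-60:u+60]; out.append(cv2.resize(r[:,:,::-1],(390,390),interpolation=cv2.INTER_NEAREST))
cv2.imwrite("pics/crop1.png",np.hstack(out))
o=[]
for n,(x0,y0) in {"scene":(380,215),"side":(280,290)}.items():
    p=cs[n]["pixels"][y0:y0+(125 if n=="scene" else 190),x0:x0+(130 if n=="scene" else 150)]
    p=cv2.resize(p,None,fx=(6 if n=="scene" else 3.1),fy=(6 if n=="scene" else 3.1),interpolation=cv2.INTER_CUBIC)
    cv2.imwrite(f"pics/cr_{n}.png",p[:590,:790,::-1])
E
```

```text
scene [ 412   38   52   45 1596] [436.7876  59.9261]
scene [ 155   64   73   41 1344] [188.0074  82.4301]
scene [ 295  144   23   68 1064] [305.6955 180.4305]
side [377 126  21  47 622] [387.1929 151.2138]
side [ 339  135   30   71 1464] [353.444 172.903]
```

View pics/crop1.png

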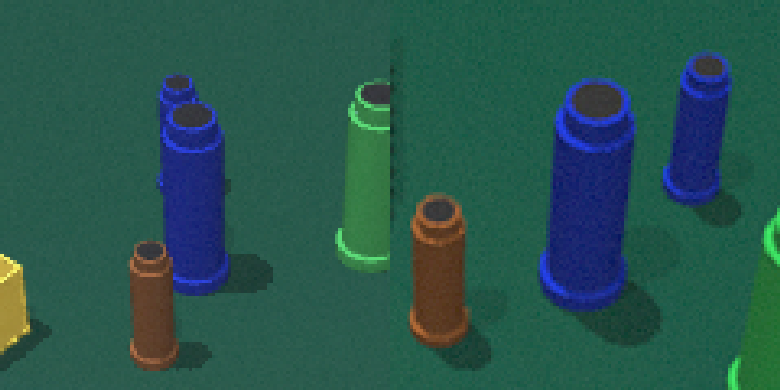

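View pics/cr_side.png

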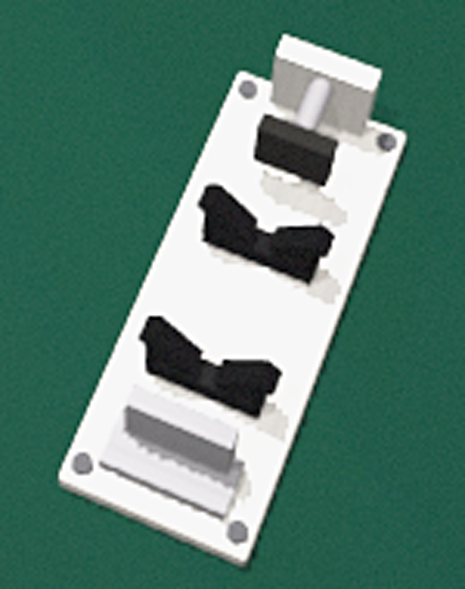

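View pics/cr_scene.png

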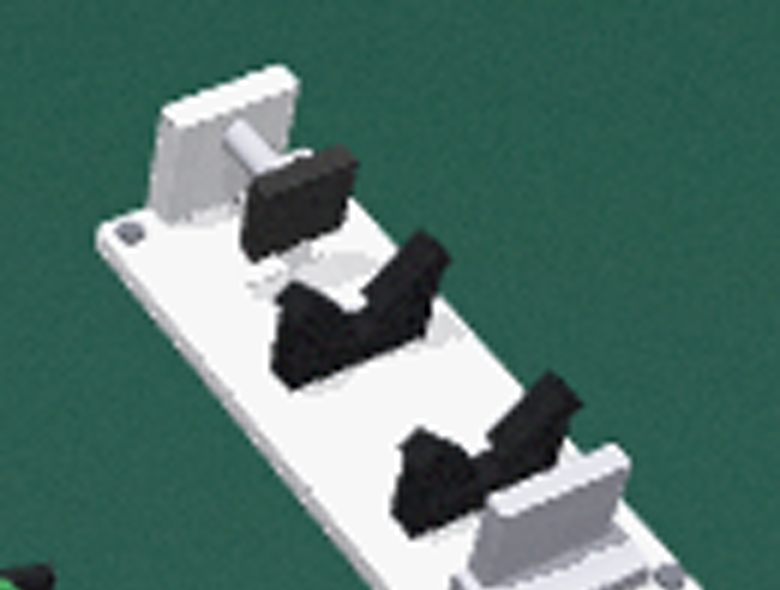

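The crops show the big blue tube standing free between the brown and small blue ones. In the cradle, the pad is at the upper end and the stop at the lower end in both views.

Run:
```python
from h import *
cs={n:read_camera(n) for n in("scene","side")}
bore={}
for n,(u,v) in {"scene":(306,156),"side":(357,141)}.items():
    p=cs[n]["pixels"]; hsv=cv2.cvtColor(p,cv2.COLOR_RGB2HSV).astype(int)
    m=((p.max(2)<90)&(p[:,:,2].astype(int)-p[:,:,0]<25)&(abs(p[:,:,1].astype(int)-p[:,:,0])<20)).astype(np.uint8)
    k,l,st,ce=cv2.connectedComponentsWithStats(m); i=l[v,u]; print(n,st[i],ce[i]); bore[n]=ce[i]
    print(onz(cs[n],*ce[i],0.140))
print(cross(cs["scene"],bore["scene"],cs["side"],bore["side"]))
S=lambda x,y:(280+x/3.1-.34,290+y/3.1-.34); C=lambda x,y:(380+x/6-.42,215+y/6-.42)
for nm,a,z in [("base TL",(240,70),.012),("base TR",(405,130),.012),("base BR",(245,553),.012),("base BL",(60,478),.012),("stop inner L",(135,389),.058),("stop inner R",(240,432),.058),("pad front top L",(258,138),.066),("pad front top R",(332,158),.066),("pin tl",(248,89),.012),("pin tr",(387,142),.012),("pin bl",(83,463),.012),("pin br",(237,531),.012)]:
    print(nm,onz(cs["side"],*S(*a),z))
for nm,a,z in [("base L",(100,235),.012),("stop inner near",(487,500),.058),("stop inner far",(613,447),.058),("pin tl",(131,233),.012),("pin",(669,577),.012)]:
    print("scene",nm,onz(cs["scene"],*C(*a),z))
```

```text
scene [300 153  12   7  67] [305.4179 155.9851]
[ 0.5497 -0.1429  0.14  ]
side [349 136  15  10 120] [356.2333 140.4583]
[ 0.5499 -0.1448  0.14  ]
(array([ 0.5499, -0.1431,  0.1407]), np.float64(0.0013057470332860975))
base TL [0.5169 0.1057 0.012 ]
base TR [0.4319 0.1284 0.012 ]
base BR [0.4926 0.3432 0.012 ]
base BL [0.577  0.3221 0.012 ]
stop inner L [0.5478 0.2941 0.058 ]
stop inner R [0.5012 0.3066 0.058 ]
pad front top L [0.5059 0.1711 0.066 ]
pad front top R [0.4711 0.1766 0.066 ]
pin tl [0.5119 0.1161 0.012 ]
pin tr [0.4406 0.1363 0.012 ]
pin bl [0.5678 0.3141 0.012 ]
pin br [0.4969 0.3344 0.012 ]
scene base L [0.5196 0.1115 0.012 ]
scene stop inner near [0.5491 0.2942 0.058 ]
scene stop inner far [0.5026 0.3076 0.058 ]
scene pin tl [0.5107 0.1182 0.012 ]
scene pin [0.4951 0.3357 0.012 ]
```

Run:
```python
from h import *
from scipy.spatial.transform import Rotation as Ro
s=sense();R=Ro.from_euler('xyz',s['eef_rot']).as_matrix();print(R)
c=read_camera("side")
for n,a,z in [("small blue top",(390,131),.09),("small blue foot",(386,167),0),("brown foot",(308,211),0),("green foot",(411,235),0),("green top",(421,177),.14),("bin",(233,176),0),("bin",(289,176),0),("bin far r top",(288,103),.06),("housing foot",(352,197),0)]: print(n,onz(c,*a,z))
```

```text
[[-0.      0.2559  0.9667]
 [-0.0003  0.9667 -0.2559]
 [-1.     -0.0003  0.    ]]
small blue top [ 0.4935 -0.229   0.09  ]
small blue foot [ 0.4912 -0.2254  0.    ]
brown foot [ 0.6243 -0.0968  0.    ]
green foot [ 0.437  -0.0684  0.    ]
green top [ 0.4408 -0.0781  0.14  ]
bin [ 0.7768 -0.1611 -0.    ]
bin [ 0.672  -0.1761 -0.    ]
bin far r top [ 0.6941 -0.311   0.06  ]
housing foot [ 0.5486 -0.141   0.    ]
```

Call:
{"method": "servo_tool", "body": {"moves": [[15, -33, 3, 0, 0, -2], [15, -33, 3, 0, 0, -2], [15, -33, 3, 0, 0, -2], [15, -33, 3, 0, 0, -2], [15, -33, 3, 0, 0, -2], [15, -33, 3, 0, 0, -2], [15, -33, 3, 0, 0, -2], [15, -33, 3, 0, 0, -2], [15, -33, 3, 0, 0, -2], [15, -33, 3, 0, 0, -2], [15, -33, 3, 0, 0, -2], [15, -33, 3, 0, 0, -2]], "fingers": 70, "grip_force": 80}}

```text
time: 1.4
position: [0.3529, 0.2549, 0.2867]
eef_rot: [1.257, 1.57, 0.578]
ft_force: [0.4, 0.6, -0.5]
finger_gap: 0.0698
```

Call:
{"method": "servo_tool", "body": {"moves": [[15, -33, 0, 0, 0, -2], [15, -33, 0, 0, 0, -2], [15, -33, 0, 0, 0, -2], [15, -33, 0, 0, 0, -2], [15, -33, 0, 0, 0, -2], [15, -33, 0, 0, 0, -2], [15, -33, 0, 0, 0, -2], [15, -33, 0, 0, 0, -2], [15, -33, 0, 0, 0, -2], [15, -33, 0, 0, 0, -2], [15, -33, 0, 0, 0, -2], [15, -33, 0, 0, 0, -2]]}}

```text
time: 2.4
position: [0.5331, -0.1414, 0.2864]
eef_rot: [0.771, 1.57, -0.328]
ft_force: [0.9, 0.7, -0.6]
finger_gap: 0.0706
```

Call:
{"method": "servo_tool", "body": {"moves": [[13, -25, 0, 0, 0, -1.8], [13, -25, 0, 0, 0, -1.8], [13, -25, 0, 0, 0, -1.8], [13, -25, 0, 0, 0, -1.8], [0, 0, 0, 5.64, 2.05, 0], [0, 0, 0, 5.64, 2.05, 0], [0, 0, -5, 5.64, 2.05, 0], [0, 0, -5, 5.64, 2.05, 0], [0, 0, -10, 5.64, 2.05, 0], [0, 0, -10, 5.64, 2.05, 0], [0, 0, -10, 5.64, 2.05, 0], [0, 0, -10, 5.64, 2.05, 0]]}}

```text
time: 3.4
position: [0.5848, -0.2399, 0.2362]
eef_rot: [3.141, 0.728, 1.919]
ft_force: [0.6, 0.4, 0.3]
finger_gap: 0.07
```

Call:
{"method": "servo_tool", "body": {"moves": [[0, 0, -10, 5.64, 2.05, 0], [0, 0, -10, 5.64, 2.05, 0], [0, 0, 0, 0, 0, 0], [0, 0, 0, 0, 0, 0]]}}

```text
time: 3.73
position: [0.5847, -0.2398, 0.2146]
eef_rot: [-3.139, 0.524, 1.92]
ft_force: [0.4, -0.1, 1.1]
finger_gap: 0.0698
```

```bash
cat >> h.py <<'E'
from scipy.spatial.transform import Rotation as Ro
def tool():
    s=sense();return np.array(s['position']),Ro.from_euler('xyz',s['eef_rot']).as_matrix(),s
def wrist():
    p,R,s=tool();c=read_camera("wrist");T=np.eye(4);T[:3,:3]=R;T[:3,3]=p;c["M"]=T@np.array(c["mount"]);return c
E
python3 - <<'E'
from h import *
p,R,s=tool();print(s['time'],p,s['qpos']);print(R)
c=wrist();cv2.imwrite("pics/w1.png",c["pixels"][:,:,::-1])
print(proj(c,[.55,-.1435,.14]),proj(c,[.55,-.1435,0.0]))
E
```

```text
3.7333 [ 0.5847 -0.2398  0.2146] [-0.6369  0.4834  1.2734  0.653   2.236  -0.8078]
[[-0.2963  0.94    0.1689]
 [ 0.8138  0.3411 -0.4706]
 [-0.5    -0.002  -0.866 ]]
[317.8454 250.3978] [318.2402 340.6569]
```

View pics/w1.png

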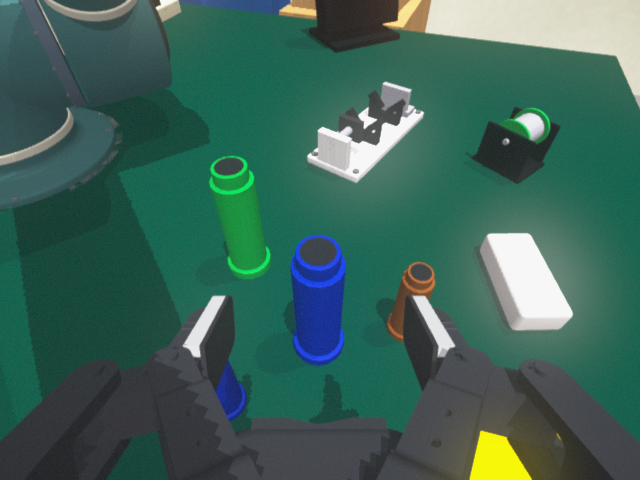

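The wrist view shows the blue tube top at (319,251), against a prediction of (318,250). It is centred between the fingers, with the small blue tube to the left at (230,390) and the bin at lower right. Going in now.

Call:
{"method": "servo_tool", "body": {"moves": [[0, 0, -18.5, 0, 0, 0], [0, 0, -18.5, 0, 0, 0], [0, 0, -18.5, 0, 0, 0], [0, 0, -18.5, 0, 0, 0], [-4.4, 12, -7.9, 0, 0, 0], [-4.4, 12, -7.9, 0, 0, 0], [-4.4, 12, -7.9, 0, 0, 0], [-4.4, 12, -7.9, 0, 0, 0], [-4.4, 12, -7.9, 0, 0, 0], [-4.4, 12, -7.9, 0, 0, 0], [-4.4, 12, -7.9, 0, 0, 0], [-4.4, 12, -7.9, 0, 0, 0]]}}

```text
time: 4.78
position: [0.549, -0.1427, 0.0776]
eef_rot: [-3.141, 0.524, 1.92]
ft_force: [0.3, -0.4, -0.2]
finger_gap: 0.07
```

Call:
{"method": "servo_tool", "body": {"moves": [[0, 0, 0, 0, 0, 0], [0, 0, 0, 0, 0, 0]]}}

```text
time: 4.95
position: [0.5492, -0.1431, 0.0784]
eef_rot: [-3.141, 0.523, 1.921]
ft_force: [-0.3, -0.9, 0.9]
finger_gap: 0.0702
```

Run:
```python
from h import *
p,R,s=tool();print(s['time'],p,s['ft_force'])
c=wrist();cv2.imwrite("pics/w2.png",c["pixels"][:,:,::-1])
print(proj(c,[.55,-.1435,.14]))
c=read_camera("side");cv2.imwrite("pics/s2.png",cv2.resize(c["pixels"][60:280,220:510,::-1],None,fx=2.5,fy=2.5))
```

```text
4.95 [ 0.5492 -0.1431  0.0784] [-0.2694 -0.9493  0.9327]
[317.4976 214.6496]
```

View pics/w2.png

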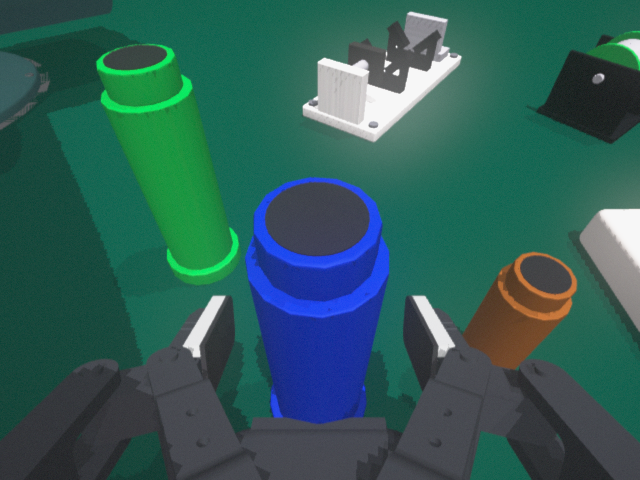

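View pics/s2.png

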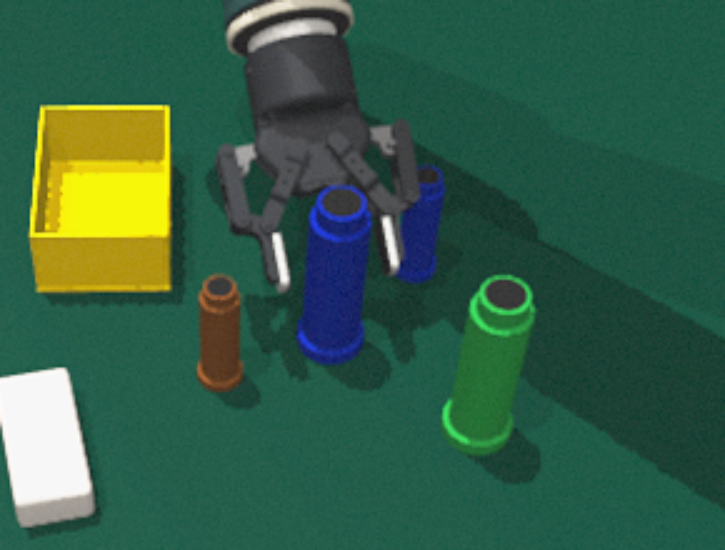

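The tube stands between the pads, clear of the brown tube and small blue tube, with its top at (317,219). Closing on it.

Call:
{"method": "servo_tool", "body": {"moves": [[0, 0, 0, 0, 0, 0], [0, 0, 0, 0, 0, 0], [0, 0, 0, 0, 0, 0], [0, 0, 0, 0, 0, 0], [0, 0, 0, 0, 0, 0], [0, 0, 0, 0, 0, 0], [0, 0, 0, 0, 0, 0], [0, 0, 0, 0, 0, 0]], "fingers": 30, "grip_force": 80}}

```text
time: 5.72
position: [0.5497, -0.1437, 0.0795]
eef_rot: [3.141, 0.524, 1.919]
ft_force: [-0.7, -4.3, 6.2]
finger_gap: 0.0403
```

Call:
{"method": "servo_tool", "body": {"moves": [[0, 0, 3, 0, 0, 0], [0, 0, 8, 0, 0, 0], [0, 0, 12, 0, 0, 0], [0, 0, 12, 0, 0, 0], [0, 0, 12, 0, 0, 0], [0, 0, 12, 0, 0, 0], [0, 0, 12, 0, 0, 0], [0, 0, 8, 0, 0, 0], [0, 0, 3, 0, 0, 0], [0, 0, 0, 0, 0, 0]]}}

```text
time: 6.55
position: [0.5497, -0.1435, 0.162]
eef_rot: [3.141, 0.524, 1.919]
ft_force: [0.4, 0.5, -2.1]
finger_gap: 0.0401
```

Run:
```python
from h import *
p,R,s=tool();print(s['time'],p,s['ft_force'],s['finger_gap'])
c=wrist();cv2.imwrite("pics/w3.png",c["pixels"][:,:,::-1])
```

```text
6.55 [ 0.5497 -0.1435  0.162 ] [ 0.3946  0.534  -2.0734] 0.04009726345747254
```

View pics/w3.png

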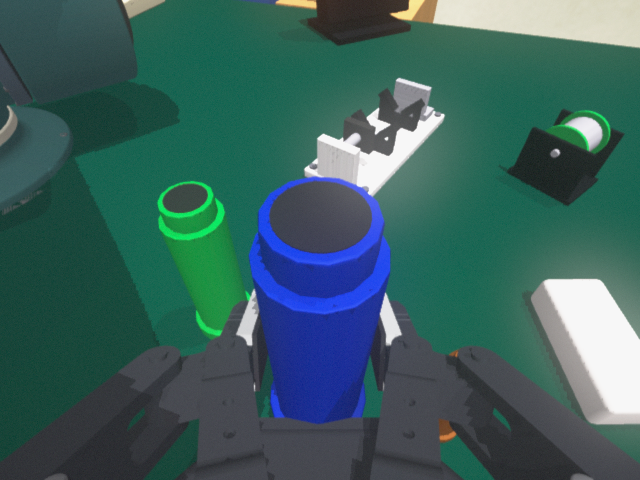

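Held: gap is 40 mm, wrist force 2 N (about the part's weight), top at (320,215), axis still upright in the picture. Now I work out where the tube sits in the tool frame.

Run:
```python
from h import *
p,R,s=tool()
c=wrist();P=c["pixels"].astype(int)
m=((P.max(2)<90)&(P[:,:,2]-P[:,:,0]<25)).astype(np.uint8)
k,l,st,ce=cv2.connectedComponentsWithStats(m);i=l[215,320];print(st[i],ce[i])
x=onz(c,*ce[i],p[2]+.140-.0795);print(x, R.T@(x-p), R)
cs=read_camera("side")
P=cs["pixels"];hsv=cv2.cvtColor(P,cv2.COLOR_RGB2HSV);print(proj(cs,x),proj(cs,[x[0],x[1],x[2]-.14]))
a=proj(cs,x).astype(int);cv2.imwrite("pics/s3.png",cv2.resize(P[max(a[1]-60,0):a[1]+160,a[0]-100:a[0]+100,::-1],None,fx=2.5,fy=2.5))
```

```text
[ 270  182   93   70 4148] [310.3983 219.7625]
[ 0.5487 -0.1452  0.2217] [-0.0314 -0.0013 -0.0517] [[-0.2958  0.9399  0.1708]
 [ 0.8139  0.3416 -0.47  ]
 [-0.5001  0.     -0.866 ]]
[360.3349 102.0406] [354.8268 164.701 ]
```

Call:
{"method": "servo_tool", "body": {"moves": [[0, 0, 15, 0, 0, 0], [0, 0, 25, 0, 0, 0], [0, 0, 25, 0, 0, 0], [0, 0, 25, 0, 0, 0], [0, 10, 20, 0, 0, 0], [0, 20, 5, 0, 0, 0]]}}

```text
time: 7.2
position: [0.5499, -0.1143, 0.28]
eef_rot: [3.138, 0.526, 1.917]
ft_force: [-0.2, 0.0, -1.5]
finger_gap: 0.04
```

Call:
{"method": "servo_tool", "body": {"moves": [[-4, 29, 0, 0, 0, -2.97], [-4, 29, 0, 0, 0, -2.97], [-4, 29, 0, 0, 0, -2.97], [-4, 29, 0, 0, 0, -2.97], [-4, 29, 0, 0, 0, -2.97], [-4, 29, 0, 0, 0, -2.97], [-4, 29, 0, 0, 0, -2.97], [-4, 29, 0, 0, 0, -2.97], [-4, 29, 0, 0, 0, -2.97], [-4, 29, 0, 0, 0, -2.97], [-4, 29, 0, 0, 0, -2.97], [-4, 29, 0, 0, 0, -2.97]]}}

```text
time: 8.2
position: [0.5004, 0.2361, 0.2757]
eef_rot: [-3.14, 0.523, 1.296]
ft_force: [-0.5, 0.7, -2.9]
finger_gap: 0.0399
```

Call:
{"method": "servo_tool", "body": {"moves": [[0, 0, 0, -3, 0.84, 0], [0, 0, 0, -5.78, 1.61, 0], [0, 0, 0, -5.78, 1.61, 0], [0, 0, 0, -5.78, 1.61, 0], [0, 0, 0, -5.78, 1.61, 0], [0, 0, 0, -5.78, 1.61, 0], [0, 0, 0, -5.78, 1.61, 0], [0, 0, 0, -5.78, 1.61, 0], [0, 0, 0, -5.78, 1.61, 0], [0, 0, 0, -5.78, 1.61, 0], [0, 0, 0, -5.78, 1.61, 0], [0, 0, 0, -5.78, 1.61, 0]]}}

```text
time: 9.2
position: [0.5008, 0.2353, 0.2763]
eef_rot: [0.013, 1.408, -1.83]
ft_force: [-0.1, -0.6, -2.6]
finger_gap: 0.0398
```

Run:
```python
from h import *
p,R,s=tool();print(s['time'],p,s['qpos'],s['ft_force'],s['finger_gap']);print(R)
```

```text
9.2 [0.5008 0.2353 0.2763] [ 0.4533 -0.0903  1.6138 -0.1248  1.7242  0.713 ] [-0.0591 -0.5596 -2.5614] 0.039826403158487324
[[-0.0417  0.9632 -0.2655]
 [-0.1571 -0.2687 -0.9503]
 [-0.9867  0.0021  0.1625]]
```

View pics/s3.png

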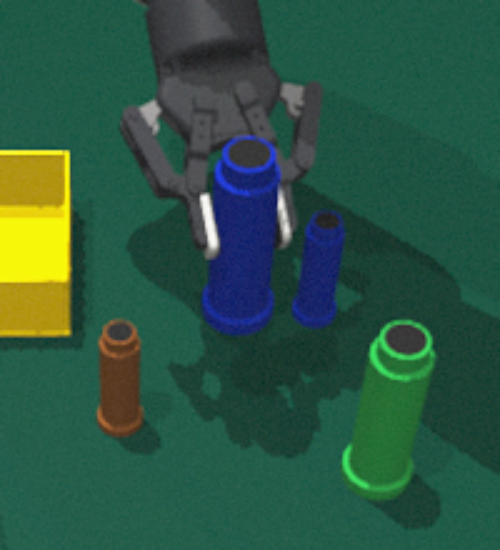

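Call:
{"method": "servo_tool", "body": {"moves": [[0, 0, -10, -5.03, 1.4, 0], [0, 0, -20, -5.03, 1.4, 0], [0, 0, -30, -5.03, 1.4, 0], [0, 0, -30, -5.03, 1.4, 0], [0, 0, -20, 0, 0, 0], [0, 0, -5, 0, 0, 0], [0, 0, 0, 0, 0, 0]]}}

```text
time: 9.78
position: [0.5005, 0.2348, 0.1596]
eef_rot: [-0.001, 1.046, -1.843]
ft_force: [0.2, 0.2, -2.7]
finger_gap: 0.0397
```

Run:
```python
from h import *
p,R,s=tool();print(s['time'],p,s['ft_force'],s['finger_gap']);print(R)
for n in("side","scene"):
    c=read_camera(n);a=proj(c,p).astype(int);print(n,a)
    x0=max(a[0]-110,0);y0=max(a[1]-85,0);print(x0,y0)
    cv2.imwrite(f"pics/{n}4.png",cv2.resize(c["pixels"][y0:y0+195,x0:x0+220,::-1],None,fx=3,fy=3,interpolation=cv2.INTER_CUBIC))
c=wrist();cv2.imwrite("pics/w4.png",c["pixels"][:,:,::-1])
```

```text
9.7833 [0.5005 0.2348 0.1596] [ 0.2418  0.1729 -2.6846] 0.039733843179794996
[[-0.1346  0.9635 -0.2315]
 [-0.4824 -0.2678 -0.834 ]
 [-0.8655 -0.0006  0.5008]]
side [368 345]
258 260
scene [461 230]
351 145
```

View pics/side4.png

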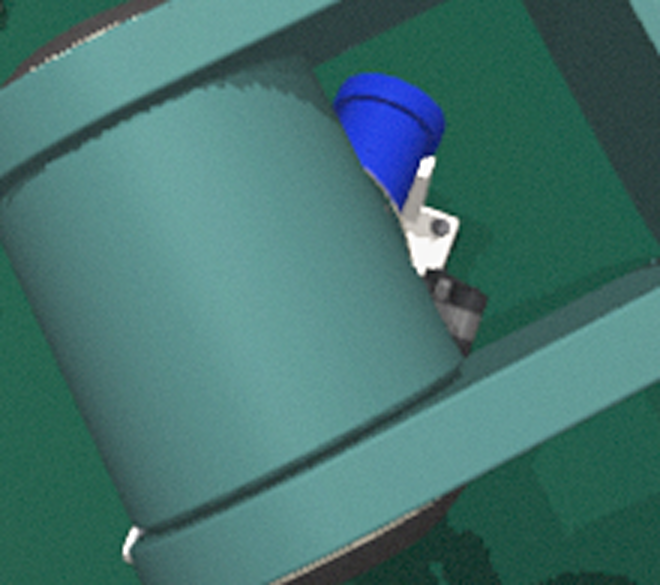

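View pics/scene4.png

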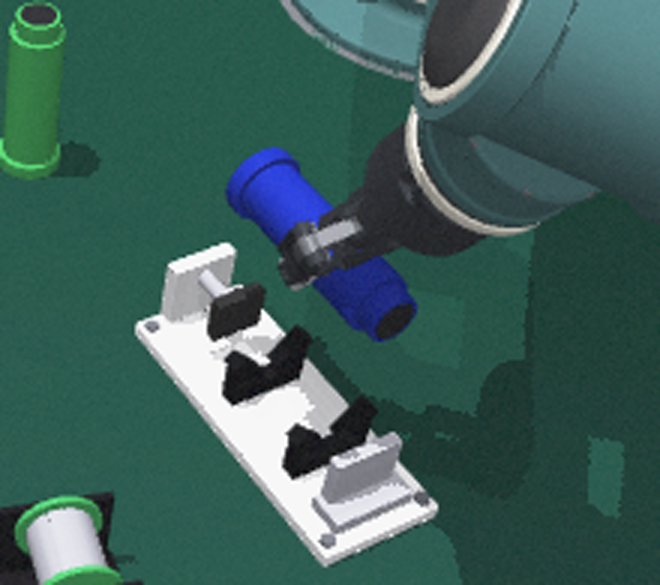

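View pics/w4.png

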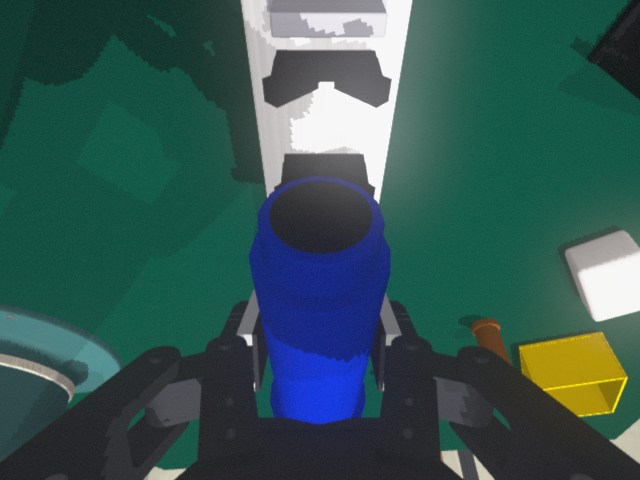

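The tube lies level in the gripper with its top at (321,214), unchanged, so no slip. In the wrist view the stop is centred at about (328,15) and the far V-block at about (327,78). I refine the seat from this view.

Run:
```python
from h import *
c=wrist();I=c["pixels"]
cv2.imwrite("pics/w5.png",cv2.resize(I[0:200,230:430,::-1],None,fx=3,fy=3,interpolation=cv2.INTER_CUBIC))
p,R,s=tool()
seat=np.array([.5066,.2334,.06]);h=np.array([.2698,.9629,0]);e=np.array([.9629,-.2698,0]);z=np.array([0,0,1.])
for n,a in {"stopL":-25*e+70*h-2*z,"stopR":25*e+70*h-2*z,"stopoL":-25*e+80*h-2*z,"V+ oL":-32.5*e+48*h-4*z,"V+ oR":32.5*e+48*h-4*z,"V+ b":48*h-30*z,"V- oL":-32.5*e-22*h-4*z,"V-oR":32.5*e-22*h-4*z}.items(): print(n,proj(c,seat+a/1000), (proj(c,seat+a/1000)-[230,0])*3)
```

```text
stopL [268.4497  30.7068] [115.3491  92.1205]
stopR [382.9607  30.6638] [458.8822  91.9913]
stopoL [266.077   4.606] [108.2311  13.8179]
V+ oL [257.7962  78.6552] [ 83.3885 235.9656]
V+ oR [392.0431  78.5402] [486.1292 235.6206]
V+ b [324.1772  56.8021] [282.5315 170.4062]
V- oL [271.2756 189.9649] [123.8269 569.8947]
V-oR [375.4837 189.7594] [436.4511 569.2781]
```

View pics/w5.png

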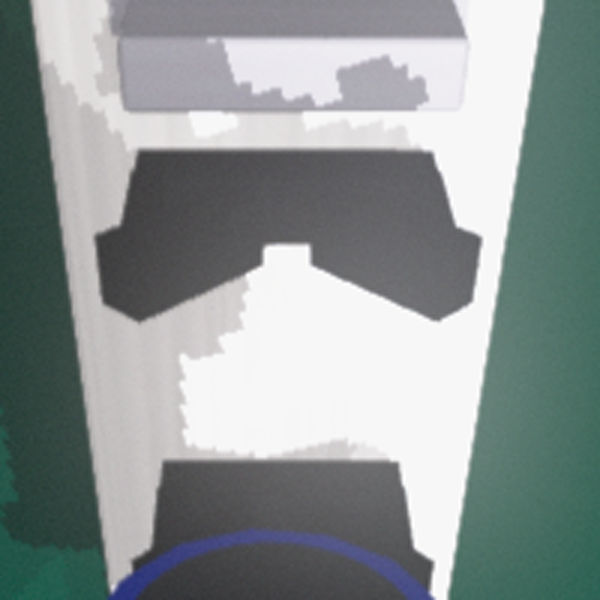

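Call:
{"method": "servo_tool", "body": {"moves": [[4, 6.4, 0, 0, 0, 0], [4, 6.4, 0, 0, 0, 0], [4.2, 6.5, 0, 0, 0, 0], [0, 0, -15, 0, 0, 0], [0, 0, -15, 0, 0, 0], [0, 0, -15, 0, 0, 0], [0, 0, -10, 0, 0, 0], [0, 0, -8, 0, 0, 0], [0, 0, -4, 0, 0, 0], [0, 0, 0, 0, 0, 0], [0, 0, 0, 0, 0, 0]]}}

```text
time: 10.9
position: [0.5139, 0.2538, 0.0943]
eef_rot: [0.004, 1.047, -1.839]
ft_force: [-0.0, -0.3, -2.1]
finger_gap: 0.0403
```

```bash
cat > look.py <<'E'
from h import *
import sys
t=sys.argv[1]
p,R,s=tool();print(s['time'],p,s['ft_force'],s['torque'],s['finger_gap']);print(R)
h=np.array([.2698,.9629,0]);e=np.array([.9629,-.2698,0]);T0=np.array([.5095,.2425,.06]);d=(p-T0)*1000
print("rel T0 mm: e %.2f h %.2f z %.2f"%(d@e,d@h,d[2]))
c=read_camera("scene")
a=cv2.resize(c["pixels"][205:345,380:510],(557,600),interpolation=cv2.INTER_CUBIC)
cv2.imwrite(f"pics/sc{t}.png",a[:,:,::-1])
c=wrist();cv2.imwrite(f"pics/w{t}.png",c["pixels"][:,:,::-1])
E
python3 look.py 6
```

```text
10.9 [0.5139 0.2538 0.0943] [-0.0135 -0.255  -2.1169] [ 0.473  -0.1414 -0.024 ] 0.04028463712586968
[[-0.1325  0.9633 -0.2335]
 [-0.4819 -0.2685 -0.8341]
 [-0.8661  0.002   0.4998]]
rel T0 mm: e 1.14 h 12.06 z 34.33
```

View pics/sc6.png

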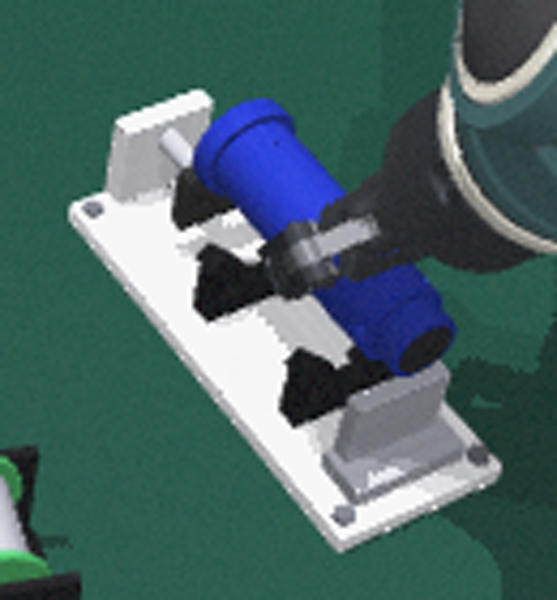

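View pics/w6.png

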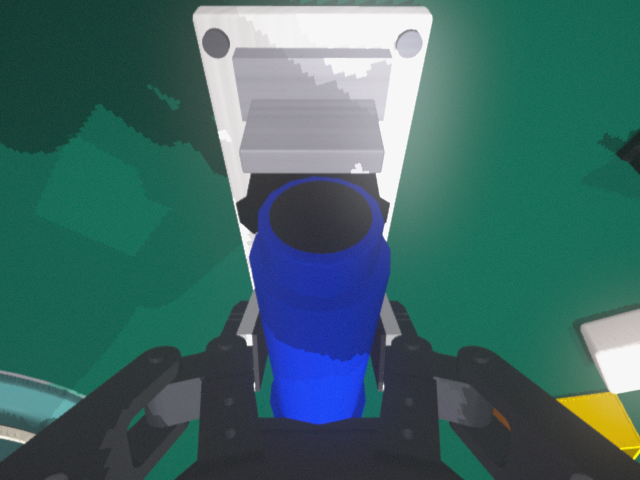

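The tube hangs level over the cradle. Its centre is at column 320.5 while the stop and pins are centred at 312, which means it is about 2.5 mm too far to +x. I correct that and go lower.

Call:
{"method": "servo_tool", "body": {"moves": [[-1.1, 0.3, -3, 0, 0, 0], [-1.1, 0.3, -3, 0, 0, 0], [0, 0, -3, 0, 0, 0], [0, 0, -3, 0, 0, 0], [0, 0, -2, 0, 0, 0], [0, 0, 0, 0, 0, 0], [0, 0, 0, 0, 0, 0]]}}

```text
time: 11.58
position: [0.5115, 0.2544, 0.08]
eef_rot: [0.003, 1.047, -1.84]
ft_force: [0.6, -0.1, -2.1]
finger_gap: 0.04
```

```bash
python3 look.py 7
```

```text
11.5833 [0.5115 0.2544 0.08  ] [ 0.6101 -0.1483 -2.0759] [ 0.4863 -0.1241  0.0138] 0.03997034759988965
[[-0.1328  0.9633 -0.2333]
 [-0.482  -0.2684 -0.834 ]
 [-0.866   0.0017  0.5   ]]
rel T0 mm: e -1.27 h 12.01 z 19.97
```

View pics/sc7.png

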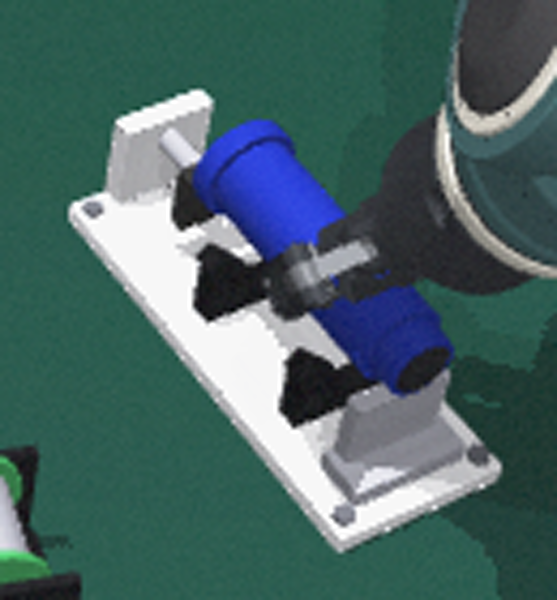

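View pics/w7.png

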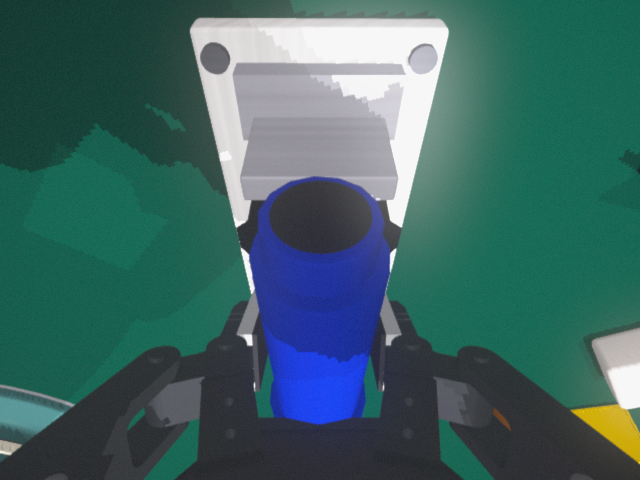

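Now aligned: stop centre at column 319.5, pins at 319, tube at 320.5. Next is a slow push against the pad, watching the force.

Call:
{"method": "servo_tool", "body": {"moves": [[0, 0, -1, 0, 0, 0], [0, 0, -1, 0, 0, 0], [-0.27, -0.96, 0, 0, 0, 0], [-0.27, -0.96, 0, 0, 0, 0], [-0.27, -0.96, 0, 0, 0, 0], [-0.27, -0.96, 0, 0, 0, 0], [-0.27, -0.96, 0, 0, 0, 0], [-0.27, -0.96, 0, 0, 0, 0], [-0.27, -0.96, 0, 0, 0, 0], [0, 0, 0, 0, 0, 0], [0, 0, 0, 0, 0, 0]]}}

```text
time: 12.6
position: [0.5097, 0.2478, 0.0782]
eef_rot: [0.004, 1.048, -1.839]
ft_force: [-0.3, 2.6, -2.3]
finger_gap: 0.0401
```

```bash
python3 look.py 8
```

```text
12.6 [0.5097 0.2478 0.0782] [-0.2826  2.6145 -2.2666] [ 0.7811 -0.1682 -0.0428] 0.04007989110105228
[[-0.1324  0.9633 -0.2335]
 [-0.4816 -0.2684 -0.8343]
 [-0.8663  0.002   0.4995]]
rel T0 mm: e -1.24 h 5.16 z 18.20
```

View pics/sc8.png

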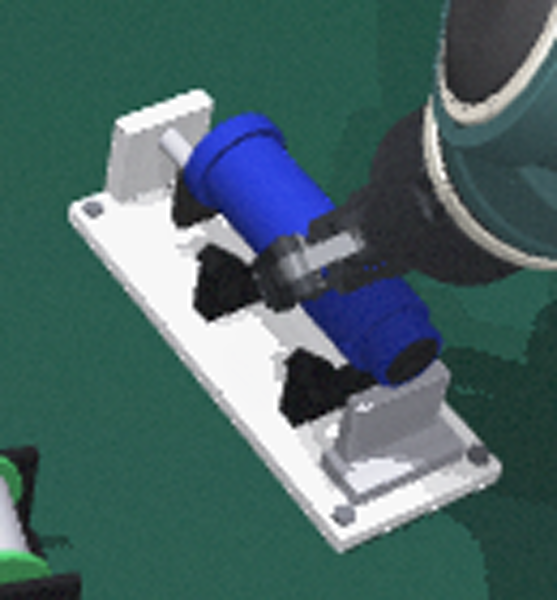

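Call:
{"method": "servo_tool", "body": {"moves": [[-0.27, -0.96, 0, 0, 0, 0], [-0.27, -0.96, 0, 0, 0, 0], [-0.27, -0.96, 0, 0, 0, 0], [-0.27, -0.96, 0, 0, 0, 0], [-0.27, -0.96, 0, 0, 0, 0], [-0.27, -0.96, 0, 0, 0, 0], [-0.27, -0.96, 0, 0, 0, 0], [0, 0, 0, 0, 0, 0], [0, 0, 0, 0, 0, 0], [0, 0, 0, 0, 0, 0]]}}

```text
time: 13.53
position: [0.5078, 0.2412, 0.0782]
eef_rot: [0.004, 1.048, -1.839]
ft_force: [0.7, 5.4, -1.8]
finger_gap: 0.0401
```

```bash
python3 look.py 9
```

```text
13.5333 [0.5078 0.2412 0.0782] [ 0.6868  5.4191 -1.7678] [ 1.1224 -0.2085 -0.0591] 0.040067215442807974
[[-0.1322  0.9634 -0.2334]
 [-0.4814 -0.2682 -0.8345]
 [-0.8665  0.002   0.4992]]
rel T0 mm: e -1.26 h -1.69 z 18.23
```

View pics/sc9.png

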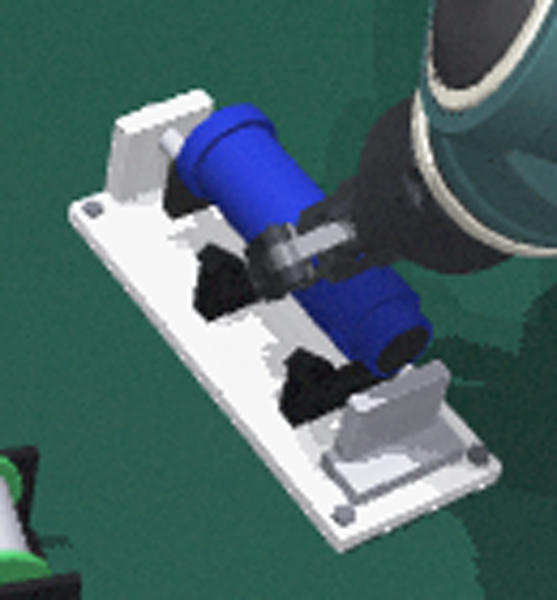

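View pics/w9.png

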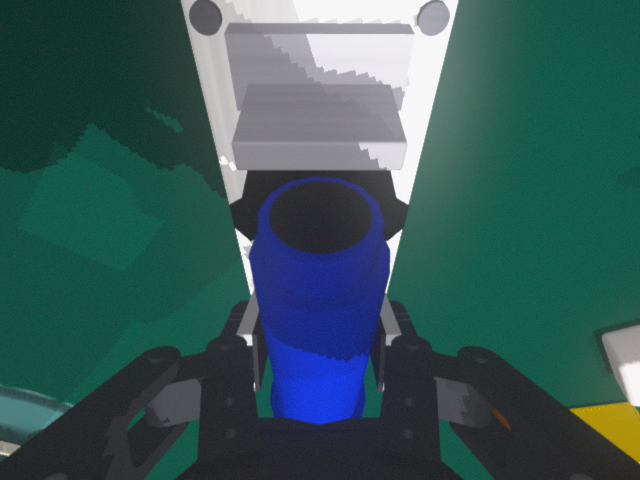

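Run:
```python
from h import *
h=np.array([.2698,.9629,0]);seat=np.array([.5066,.2334,.06])
c=wrist();I=c["pixels"]
cv2.imwrite("pics/w9c.png",cv2.resize(I[130:260,220:420,::-1],(800,520),interpolation=cv2.INTER_CUBIC))
b=onz(c,320,170,.058)
for z in(.0595,.061,.0625):
  for v in (176,178): print(z,v,"spigot end minus stop face mm",1000*(onz(c,320,v,z)-b)@h)
print(1000*(b-seat)@h)
c=read_camera("scene")
cv2.imwrite("pics/sc9c.png",cv2.resize(c["pixels"][265:325,445:500,::-1],(550,600),interpolation=cv2.INTER_CUBIC))
```

```text
0.0595 176 spigot end minus stop face mm -1.0881036470517902
0.0595 178 spigot end minus stop face mm -1.8468054910938492
0.061 176 spigot end minus stop face mm 0.09284517345791193
0.061 178 spigot end minus stop face mm -0.6529464850495094
0.0625 176 spigot end minus stop face mm 1.2737939939675607
0.0625 178 spigot end minus stop face mm 0.5409125209949137
67.2381211984219
```

View pics/w9c.png

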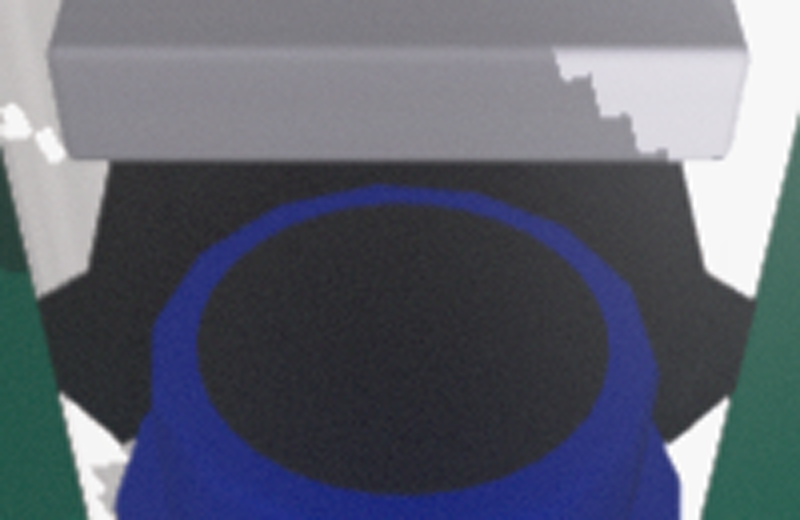

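View pics/sc9c.png

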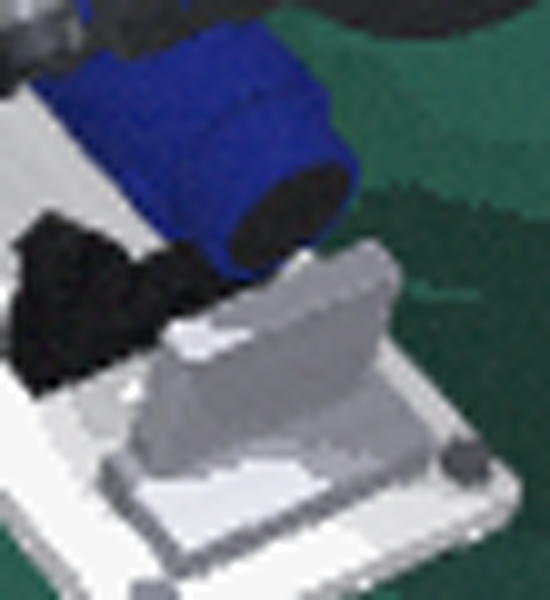

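The wrist crop shows the spigot's lower edge at v=176 just inside the stop's inner edge at v=170. That leaves only 0–1 mm of clearance, so I push 2.5 mm more and then begin lowering.

Call:
{"method": "servo_tool", "body": {"moves": [[-0.23, -0.8, 0, 0, 0, 0], [-0.23, -0.8, 0, 0, 0, 0], [-0.23, -0.8, 0, 0, 0, 0], [0, 0, 0, 0, 0, 0], [0, 0, -1, 0, 0, 0], [0, 0, -1, 0, 0, 0], [0, 0, -1, 0, 0, 0], [0, 0, -1, 0, 0, 0], [0, 0, -1, 0, 0, 0], [0, 0, 0, 0, 0, 0], [0, 0, 0, 0, 0, 0]]}}

```text
time: 14.65
position: [0.5074, 0.2389, 0.0736]
eef_rot: [0.005, 1.048, -1.838]
ft_force: [1.9, 6.4, 0.8]
finger_gap: 0.0403
```

```bash
python3 look.py 10
```

```text
14.65 [0.5074 0.2389 0.0736] [1.8945 6.4214 0.847 ] [ 0.8368 -0.2615  0.0789] 0.04030750625602974
[[-0.1316  0.9634 -0.2336]
 [-0.4813 -0.2681 -0.8345]
 [-0.8666  0.0027  0.499 ]]
rel T0 mm: e -1.06 h -4.02 z 13.59
```

View pics/w10.png

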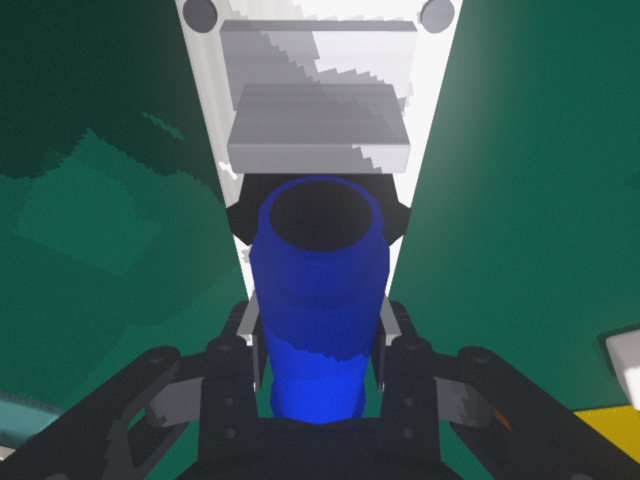

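Call:
{"method": "servo_tool", "body": {"moves": [[0, 0, -1, 0, 0, 0], [0, 0, -1, 0, 0, 0], [0, 0, -1, 0, 0, 0], [0, 0, 0, 0, 0, 0]]}}

```text
time: 15.08
position: [0.5074, 0.2389, 0.0705]
eef_rot: [0.005, 1.048, -1.838]
ft_force: [1.4, 7.0, 2.1]
finger_gap: 0.04
```

Call:
{"method": "servo_tool", "body": {"moves": [[0, 0, -1, 0, 0, 0], [0, 0, -1, 0, 0, 0], [0, 0, -1, 0, 0, 0], [0, 0, 0, 0, 0, 0]]}}

```text
time: 15.42
position: [0.5074, 0.2389, 0.0675]
eef_rot: [0.005, 1.048, -1.838]
ft_force: [1.5, 7.0, 1.0]
finger_gap: 0.04
```

```bash
python3 look.py 11
```

```text
15.4167 [0.5074 0.2389 0.0675] [1.4804 6.9729 1.045 ] [ 0.8453 -0.2823  0.0911] 0.03997157059863763
[[-0.1316  0.9634 -0.2336]
 [-0.4814 -0.2681 -0.8345]
 [-0.8666  0.0026  0.499 ]]
rel T0 mm: e -1.05 h -4.04 z 7.47
```

View pics/sc11.png

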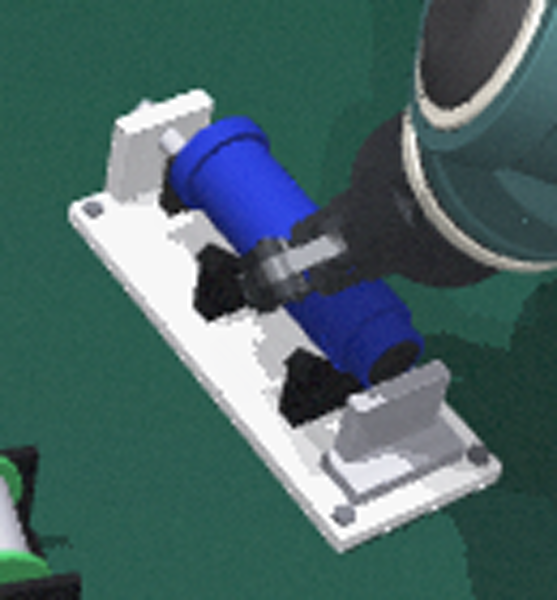

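View pics/w11.png

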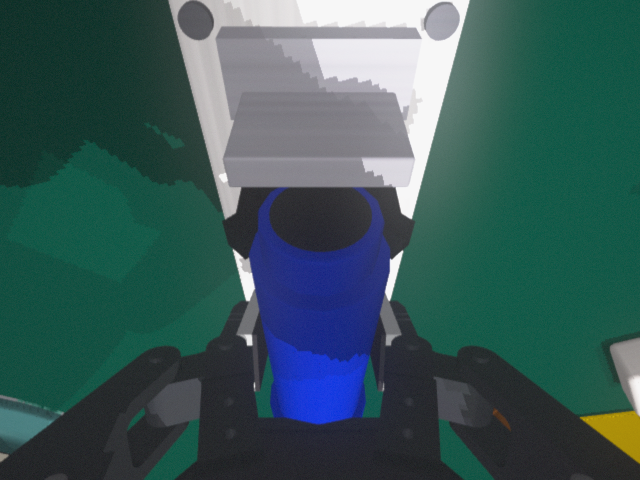

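The spigot edge is now hidden behind the stop (stop edge at v=187) and the forces are steady, so only pad friction is acting. I continue down.

Call:
{"method": "servo_tool", "body": {"moves": [[0, 0, -1, 0, 0, 0], [0, 0, -1, 0, 0, 0], [0, 0, -1, 0, 0, 0], [0, 0, -1, 0, 0, 0], [0, 0, -0.5, 0, 0, 0], [0, 0, 0, 0, 0, 0]]}}

```text
time: 16.02
position: [0.5074, 0.2389, 0.0631]
eef_rot: [0.005, 1.048, -1.838]
ft_force: [2.4, 6.2, 0.6]
finger_gap: 0.04
```

Call:
{"method": "servo_tool", "body": {"moves": [[0, 0, -0.5, 0, 0, 0], [0, 0, -0.5, 0, 0, 0], [0, 0, 0, 0, 0, 0]]}}

```text
time: 16.27
position: [0.5074, 0.2389, 0.0621]
eef_rot: [0.005, 1.048, -1.838]
ft_force: [2.3, 5.7, 1.4]
finger_gap: 0.04
```

Call:
{"method": "servo_tool", "body": {"moves": [[0, 0, -0.5, 0, 0, 0], [0, 0, -0.5, 0, 0, 0], [0, 0, 0, 0, 0, 0]]}}

```text
time: 16.52
position: [0.5074, 0.2389, 0.0613]
eef_rot: [0.005, 1.048, -1.838]
ft_force: [0.8, 5.6, 3.5]
finger_gap: 0.0399
```

Call:
{"method": "servo_tool", "body": {"moves": [[0, 0, -0.4, 0, 0, 0], [0, 0, 0, 0, 0, 0]]}}

```text
time: 16.68
position: [0.5074, 0.2389, 0.0612]
eef_rot: [0.006, 1.048, -1.838]
ft_force: [-0.4, 5.0, 6.5]
finger_gap: 0.0398
```

Call:
{"method": "servo_tool", "body": {"moves": [[0, 0, -0.4, 0, 0, 0], [0, 0, 0, 0, 0, 0]]}}

```text
time: 16.85
position: [0.5074, 0.2389, 0.0611]
eef_rot: [0.006, 1.048, -1.837]
ft_force: [-2.7, 5.7, 9.9]
finger_gap: 0.0405
```

```bash
python3 look.py 12
```

```text
16.85 [0.5074 0.2389 0.0611] [-2.6805  5.7259  9.8813] [ 0.1739  0.2236 -0.2115] 0.04049852921399083
[[-0.1316  0.9633 -0.2339]
 [-0.4817 -0.2684 -0.8342]
 [-0.8664  0.0029  0.4993]]
rel T0 mm: e -1.03 h -4.03 z 1.10
```

View pics/w12.png

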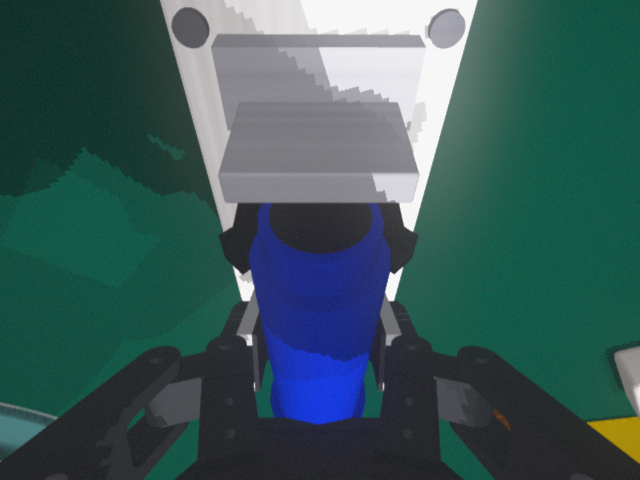

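View pics/sc12.png

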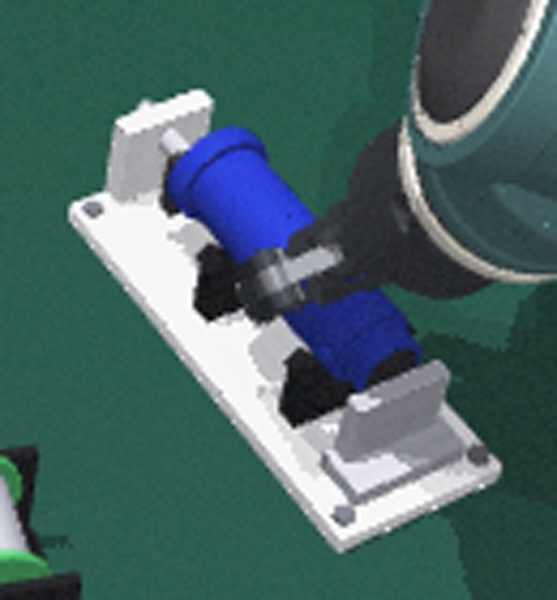

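Contact: about 10 N upward with a small side push, so the tube is bedded in the Vs. Next I ease sideways a touch and move back toward the stop until the spigot meets it.

Call:
{"method": "servo_tool", "body": {"moves": [[-0.4, 0.1, 0, 0, 0, 0], [0.13, 0.48, 0, 0, 0, 0], [0.13, 0.48, 0, 0, 0, 0], [0, 0, 0, 0, 0, 0]]}}

```text
time: 17.28
position: [0.5074, 0.2393, 0.061]
eef_rot: [0.006, 1.047, -1.837]
ft_force: [-0.7, -1.2, 7.8]
finger_gap: 0.04
```

Call:
{"method": "servo_tool", "body": {"moves": [[0.13, 0.48, 0, 0, 0, 0], [0, 0, 0, 0, 0, 0]]}}

```text
time: 17.45
position: [0.5074, 0.2396, 0.0609]
eef_rot: [0.006, 1.046, -1.837]
ft_force: [-1.3, -2.8, 8.3]
finger_gap: 0.0402
```

Call:
{"method": "servo_tool", "body": {"moves": [[0.13, 0.48, 0, 0, 0, 0], [0, 0, 0, 0, 0, 0]]}}

```text
time: 17.62
position: [0.5076, 0.24, 0.061]
eef_rot: [0.006, 1.046, -1.837]
ft_force: [-0.9, -3.8, 9.1]
finger_gap: 0.04
```

Call:
{"method": "servo_tool", "body": {"moves": [[0, 0, 0.3, 0, 0, 0], [0, 0, 0.3, 0, 0, 0], [0, 0, 0, 0, 0, 0]]}}

```text
time: 17.87
position: [0.5076, 0.2404, 0.061]
eef_rot: [0.006, 1.047, -1.837]
ft_force: [3.3, -1.7, 6.3]
finger_gap: 0.04
```

```bash
python3 look.py 13
python3 - <<'E'
import cv2
I=cv2.imread("pics/w13.png");cv2.imwrite("pics/w13c.png",cv2.resize(I[130:260,220:420],(800,520),interpolation=cv2.INTER_CUBIC))
E
```

```text
17.8667 [0.5076 0.2404 0.061 ] [ 3.3108 -1.6884  6.2683] [-0.4185 -0.3887  0.6377] 0.03998475805511737
[[-0.1317  0.9633 -0.2338]
 [-0.4823 -0.2683 -0.8339]
 [-0.8661  0.0029  0.4999]]
rel T0 mm: e -1.23 h -2.55 z 1.01
```

View pics/w13c.png

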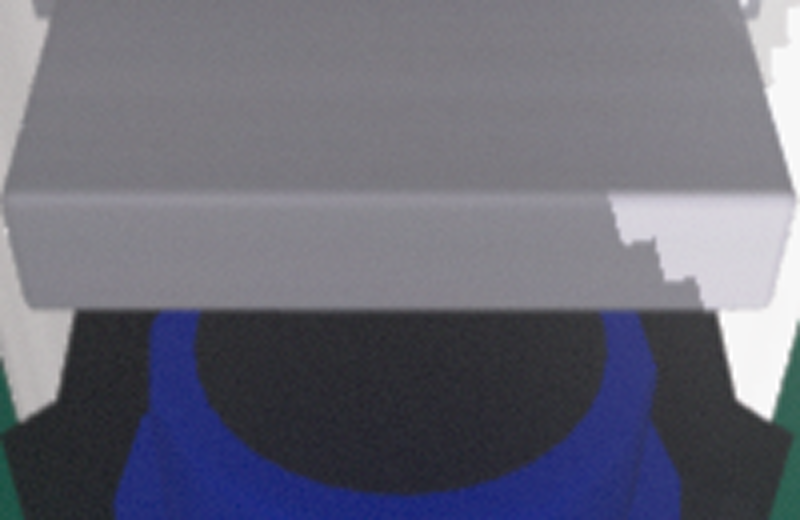

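The spigot is down behind the stop and the forces are small, so I let go. The spring will take up any last fraction of a mm.

Call:
{"method": "servo_tool", "body": {"moves": [[0.2, 0, 0, 0, 0, 0], [0, 0, 0, 0, 0, 0], [0, 0, 0, 0, 0, 0]], "fingers": 46, "grip_force": 20}}

```text
time: 18.22
position: [0.5071, 0.2405, 0.0601]
eef_rot: [0.002, 1.047, -1.841]
ft_force: [0.6, 0.2, 0.7]
finger_gap: 0.046
```

Call:
{"method": "servo_tool", "body": {"moves": [[0, 0, 0, 0, 0, 0], [0, 0, 0, 0, 0, 0], [0, 0, 0, 0, 0, 0], [0, 0, 0, 0, 0, 0], [0, 0, 0, 0, 0, 0], [0, 0, 0, 0, 0, 0]], "fingers": 62}}

```text
time: 18.72
position: [0.5074, 0.2406, 0.0604]
eef_rot: [0.004, 1.047, -1.839]
ft_force: [-0.5, 0.2, 0.7]
finger_gap: 0.0617
```

```bash
python3 look.py 14
```

```text
18.7167 [0.5074 0.2406 0.0604] [-0.5287  0.1511  0.6763] [ 0.1838 -0.0727  0.025 ] 0.06174610744141005
[[-0.1327  0.9633 -0.2334]
 [-0.4819 -0.2685 -0.8341]
 [-0.8661  0.0018  0.4998]]
rel T0 mm: e -1.53 h -2.37 z 0.39
```

View pics/w14.png

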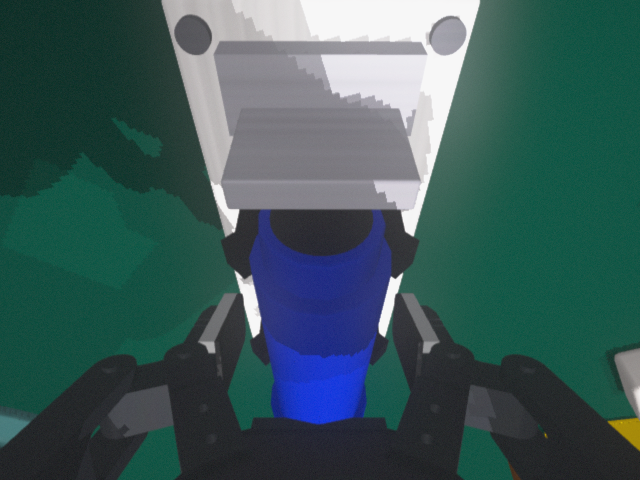

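View pics/sc14.png

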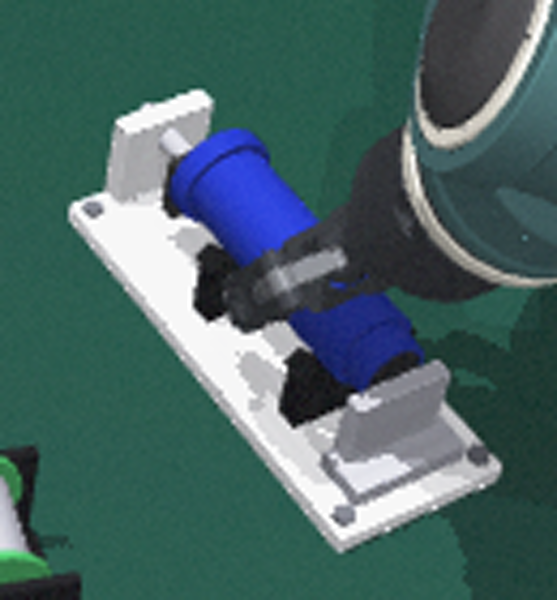

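Released, with forces near zero. Retreating along the tool axis.

Call:
{"method": "servo_tool", "body": {"moves": [[0.7, 2.4, 4.3, 0, 0, 0], [1.3, 4.8, 8.7, 0, 0, 0], [1.3, 4.8, 8.7, 0, 0, 0], [1.3, 4.8, 8.7, 0, 0, 0], [2, 7.2, 13, 0, 0, 0], [2.7, 9.6, 17.3, 0, 0, 0], [2.7, 9.6, 17.3, 0, 0, 0], [2.7, 9.6, 17.3, 0, 0, 0], [2.7, 9.6, 17.3, 0, 0, 0], [2.7, 9.6, 17.3, 0, 0, 0], [2.7, 9.6, 17.3, 0, 0, 0], [0, 0, 0, 0, 0, 0]]}}

```text
time: 19.82
position: [0.5311, 0.3244, 0.2122]
eef_rot: [0.01, 1.052, -1.833]
ft_force: [1.1, 0.3, 0.3]
finger_gap: 0.0619
```

```bash
python3 look.py 15
```

```text
19.8167 [0.5311 0.3244 0.2122] [1.1346 0.3234 0.3109] [ 0.1991 -0.0522 -0.0169] 0.06192339873704887
[[-0.1286  0.9635 -0.2347]
 [-0.4792 -0.2676 -0.8359]
 [-0.8682  0.005   0.4962]]
rel T0 mm: e -1.29 h 84.66 z 152.20
```

View pics/sc15.png

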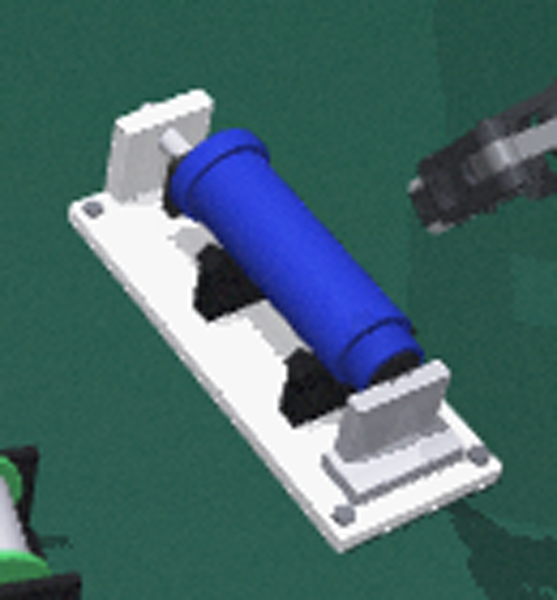

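View pics/w15.png

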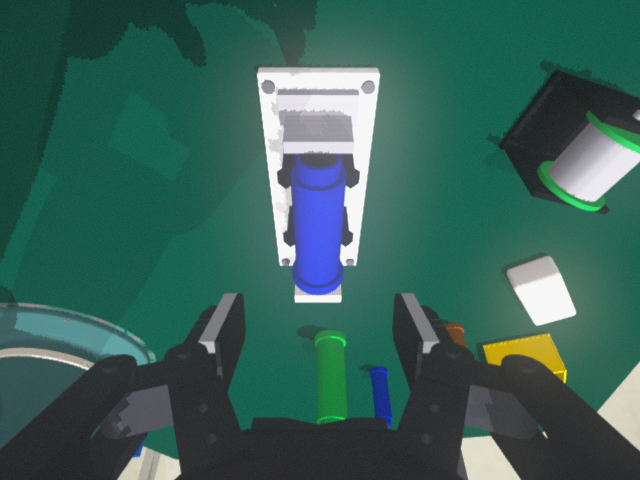

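Run:
```python
from h import *
h=np.array([.2698,.9629,0]);e=np.array([.9629,-.2698,0]);seat=np.array([.5062,.2337,.06])
for n in("wrist","scene"):
    c=wrist() if n=="wrist" else read_camera(n)
    I=c["pixels"].copy();hsv=cv2.cvtColor(I,cv2.COLOR_RGB2HSV);m=cv2.inRange(hsv,(110,120,30),(130,255,255))
    k,l,st,ce=cv2.connectedComponentsWithStats(m);q=proj(c,seat).astype(int);i=l[q[1],q[0]];M=(l==i)
    ts=[]
    for a in np.arange(-.045,.05,.01):
        A=proj(c,seat+h*a-e*.05);B=proj(c,seat+h*a+e*.05)
        s=np.linspace(0,1,801);u=A[None]+(B-A)[None]*s[:,None];v=M[np.round(u[:,1]).astype(int),np.round(u[:,0]).astype(int)]
        w=np.where(v)[0];ts.append((a*1000,(s[w[0]]-.5)*100,(s[w[-1]]-.5)*100))
    print(n,st[i]);print(np.array(ts))
    x0,y0=q-[90,75];r=cv2.resize(I[y0:y0+150,x0:x0+180],None,fx=4.4,fy=4,interpolation=cv2.INTER_CUBIC)[:,:,::-1].copy();cv2.imwrite(f"pics/f_{n}.png",r)
```

```text
wrist [ 292  161   55  134 5994]
[[-45.    -19.125  20.75 ]
 [-35.    -19.625  21.25 ]
 [-25.    -20.     21.625]
 [-15.    -19.625  22.   ]
 [ -5.    -19.125  21.5  ]
 [  5.    -19.5    21.875]
 [ 15.    -19.     21.375]
 [ 25.    -19.375  20.875]
 [ 35.    -18.875  21.125]
 [ 45.    -17.625  22.   ]]
scene [ 419  235   60   61 1451]
[[-45.    -25.5    23.25 ]
 [-35.    -26.875  22.   ]
 [-25.    -25.125  25.125]
 [-15.    -25.25   23.375]
 [ -5.    -26.5    24.75 ]
 [  5.    -25.     23.75 ]
 [ 15.    -25.375  22.5  ]
 [ 25.    -26.75   22.625]
 [ 35.    -25.25   22.875]
 [ 45.    -25.875  23.125]]
```

View pics/f_wrist.png

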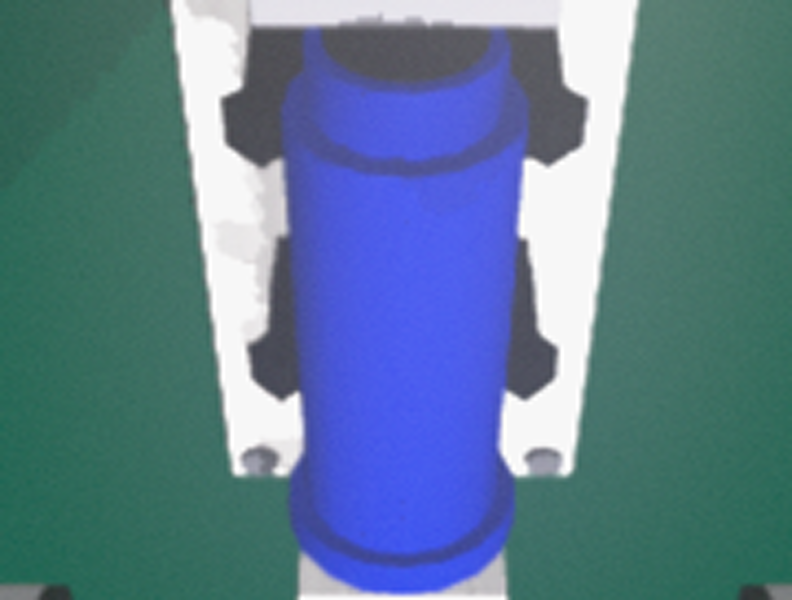

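Run:
```python
from h import *
h=np.array([.2698,.9629,0]);seat=np.array([.5062,.2337,.06])
c=wrist();q=proj(c,seat).astype(int);x0,y0=q-[90,75]
f=lambda v,z:1000*(onz(c,x0+405/4.4,y0+v/4-.4,z)-seat)@h
print("stop",f(27,.058),"shoulder top (72?) ",f(174,.081),f(168,.081),"spigot ring end",f(90,.077),"collar shoulder",f(563,.085))
c=read_camera("side");print(sense()['time'])
cv2.imwrite("pics/side16.png",c["pixels"][:,:,::-1])
```

```text
stop 67.00610102434372 shoulder top (72?)  52.84951382097276 54.1951319994611 spigot ring end 67.7379425177472 collar shoulder -58.681561690175634
20.1167
```

View pics/side16.png

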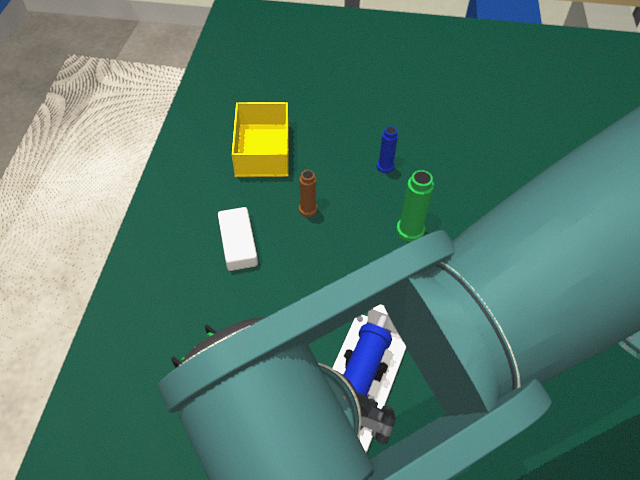

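The spigot end and the stop face agree within about 1 mm, and the other things look unmoved. Handing in.

```bash
python3 -c "
from rig import *
s=sense();print(s['time'],s['ft_force'],s['finger_gap']);print(finish_job())"
```

```text
20.1167 [ 0.23087921 -0.24297457  0.58098537] 0.06211825683640726
the job is handed in; nothing more can be done
None
```

I laid the large blue housing in the cradle, let go of it, and handed the job in at 20.1 s. No verdict is reported, so the result rests on my own checks below.

**What I did:** I gripped the housing with the tool tilted 30°, lifted it and laid it level. I pushed the pad back slowly with the collar, to about 7 N. Then I lowered the spigot behind the stop until the tube bedded in both V-blocks at about 10 N, eased it back toward the stop, released it and retreated.

**Last checks:**
- **Seating:** the tube lies parallel to the cradle. Across the cradle its centre is within about 1 mm in both the wrist and scene views.
- **Along the cradle:** the spigot end matches the stop face within about 1 mm.
- **Gripper and bystanders:** the gripper is clear, with wrist force below 1 N. The adapter and bin look unmoved. The reel stand was half hidden by the arm in the last side view, but the arm never went near it.

**Where checks disagreed or fell short:**
- The wrist camera placed the stop 2–3 mm nearer than the fixed cameras did along the cradle, and about 1.5 mm different sideways. I trusted its view of the tube against the cradle.
- I inferred pad travel from force and geometry; I did not read it directly. While I was pushing, the two estimates differed by about 2.5 mm.

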